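Static balance of a two-place tube carrier

TASK

Take the plain steel counterweight out of its sloping holder and plug it fully home into the empty pocket of the tube carrier while the carrier lies on the bench. Then lift the carrier by its fin and set it gently on top of the dome so that it balances there by itself, level to within about five degrees and at rest; the insert already in the carrier is of unknown weight, so find the balance point. Both blocks must stay fully home in their pockets; leave the other bench things where they are.

Things in the scene. Friction and masses are not known exactly. Their poses are not given: they have to be found in the camera images.
- carrier: loose aluminium bar flat on the bench, 200 (x) x 44 (y) x 24 (z) mm, 220 g; origin: centre of the flat underside, x along the bar, z up. Open-topped square pockets (28 x 28, 20 deep, floor at z = 4 mm) at x = -72.5 mm (empty at the start) and x = +72.5 mm (loaded insert). Grey grip fin on the middle: 80 long along x, 12 thick along y, from z = 24 to 60 mm
- pocket_empty (a point): centre of the floor of the carrier's empty pocket (carrier x = -72.5, z = 4 mm; the mouth is 20 mm above); axes as the carrier's
- pocket_loaded (a point): centre of the floor of the carrier's pocket that holds the loaded insert (carrier x = +72.5, z = 4 mm); axes as the carrier's
- fin_top (a point): middle of the fin's top edge (carrier z = 60 mm)
- loaded_insert: loose aluminium block 26 x 26 x 40 mm with four round white tube caps on top (10 mm more), standing in the carrier's +x pocket; weight unknown, between about 65 and 260 g; origin at the centre of its underside, z up
- counterweight_foot (a point): the counterweight: loose plain steel block, 26 x 26 mm square, 52 mm long (the last 6 mm narrowed to 22 mm), 150 g; this point is the centre of its underside (the end that goes into a pocket), its z along its length. At the start it stands 20 mm deep in the holder's pocket, leaning 30 degrees from vertical with its top towards the holder's -x side
- holder: fixed white plastic sloping holder, base 90 x 76 x 10 mm, about 80 mm high overall; origin at the centre of its underside. Its pocket plate (64 x 70 x 30 mm) is sloped: it looks up and towards the holder's own -x (30 degrees from vertical)
- holder_pocket (a point): centre of the floor of the holder's square pocket (28 x 28 mm, 20 mm deep along the sloped axis)
- dome: fixed grey hemispherical balancing dome, sphere radius 65 mm, on a round steel base 150 mm in diameter and 10 mm thick; origin at the centre of the underside, top 75 mm above the bench
- dome_top (a point): highest point of the dome
- tip_box: bystander, loose: orange pipette-tip box 120 x 85 x 46 mm; origin at the centre of its underside. Leave alone
- reagent_bottle: bystander, loose: small amber bottle, 56 mm diameter, 110 mm tall; origin at the centre of its underside. Leave alone
- beaker: bystander, loose: open glass beaker, 66 mm diameter, 80 mm tall; origin at the centre of its underside. Leave alone
- dish_stack: bystander, loose: stack of three round dishes, 92 mm diameter, 44 mm tall; origin at the centre of its underside. Leave alone
- marker: bystander, loose: black marker pen lying down, 125 mm long, 16 mm thick, along its x; origin at the centre of its underside. Leave alone
- tube_rack: bystander, loose: blue tube rack 50 x 110 x 40 mm; origin at the centre of its underside. Leave alone
- timer: bystander, loose: white square lab timer 60 x 60 x 22 mm; origin at the centre of its underside. Leave alone

How it is judged:
On the way:
1. the counterweight is fully home in the carrier's empty pocket while the carrier lies on the bench (distance between counterweight_foot and pocket_empty below 0.0035 m and angle between the z axis of counterweight_foot and the z axis of carrier, either way round below 0.09 rad and height (world z) of carrier below 0.006 m and angle between carrier's own z axis and vertical below 0.05 rad), for 0.2 s.
At the end, for the whole second after the job is handed in: the carrier rests on the dome alone, its middle within 40 mm of the dome top horizontally and 6 mm in height, tilted under 5.3 degrees (0.092 rad), still (under 30 mm/s, 0.3 rad/s); counterweight and loaded insert fully home in their pockets (within 3.5 mm and 5 degrees) (angle between carrier's own z axis and vertical below 0.092 rad and horizontal distance between carrier and dome_top below 0.04 m and z of carrier in the frame of dome_top between -0.006 and 0.006 m and contact force between carrier and dome above 1 N and linear speed of carrier below 0.03 m/s and angular speed of carrier below 0.3 rad/s and distance between counterweight_foot and pocket_empty below 0.0035 m and angle between the z axis of each of counterweight_foot, loaded_insert and the z axis of carrier, either way round below 0.09 rad and distance between loaded_insert and pocket_loaded below 0.0035 m); the robot touches nothing.
It fails at once if the carrier is banged onto the dome (over 40 N) (contact force between carrier and dome above 40 N).
It fails at once if a bystander is shifted by more than 30 mm (distance of any of tip_box, reagent_bottle, beaker, dish_stack, marker, tube_rack, timer from where it was at the start of the episode above 0.03 m).
It also fails if it takes over 64 s, if anything falls off the work surface, if the arm or the gripper's body presses on something with over 40 N, if the wrist force passes 120 N, or if a joint passes its speed limit or range.

ROBOT

A 6-joint arm with a two-finger parallel gripper is mounted at the origin on the work surface. World frame = base frame: x ahead of the robot, y to its left, z up, the work surface at z = 0. Lengths are in m, angles in rad, forces in N, time in s.
With the tool pointing down it reaches from about 0.375 to 0.925 m from the base axis. Payload 5.7 kg.
Tool frame: the origin (TCP) lies at the very end of the fingers, on their centre line; the grasp point (between the pads) lies 19 mm behind it; z points along the fingers, y is the line along which they close (so a half turn about z gives the same grasp; the last joint's range is limited). The gripper opens to 88 mm and grips with 3 to 60 N. Pads are 20 mm wide; open, the fingers measure 115 mm over their backs; the gripper's body (75 mm by 178 mm) begins 61 mm behind the grasp point.
Start: joints at [1.025, 0.359, 1.51, -0, 1.272, -0.115], TCP at [0.251, 0.545, 0.223] pointing down, gripper open.
Joint ranges: [-2.97, 2.97], [-1.01, 2.36], [0.21, 2.38], [-0.96, 4.11], [0.2, 2.71], [-2.98, 2.98]. Speed limits (rad/s): [2.39, 2.39, 3.14, 3.14, 3.14, 3.14].

INTERFACE

Orientations are given as a rotation vector (axis times angle).
In Python, from station import r gives the robot as it stands.
- The arm moves only by the tool play_rows, never from a script. Its arguments are lists of equal length, an entry for each row: "dp": the shift along the world's x, y, z in m, a list of three; "turn": the turn about the world's z in rad; "jaw": the gripper's target within -1 to 1 (fully open at 1, half-way at 0, shut at -1). A call has 1 to 5 rows; each row shifts and turns the commanded pose from where the row before left it; what a row does not reach is not made up. A row lasts 1/10 s, in which the tool goes at most 50 mm and 8.59 degrees, less where a joint would pass 70% of its speed; a pose out of reach is approached as far as the arm can. A call with a gripper value outside its range is refused whole. The fingers move at their own pace and stop on an object; "squeeze" is the grip in N (left out, the last holds). Time passes only in rows, so rows that do not move let the fingers close. It gives the time, the measured TCP pose, the force, the opening and the grip force at its end, in the units of the state.
- r.observe(): the state, without advancing time (a new reading comes with each control period).
- r.snapshot(name): name is "side" or "top"; returns a dict with "color" (420x560x3 uint8, red, green, blue), "range_z" (420x560 float32, m along the optical axis (not along the pixel's ray), 0 where there is no reading), "K" (3x3 intrinsics, pixels), "xyz" and "rotation" of the camera in the world. Camera axes: x right, y down, z forward; pixel columns grow to the right and rows downward; lengths in m; the calibration is good to about 2 mm. A picture is of the moment at which its call begins.
- r.job_done(): hands the job in; it is judged then, once.
The state is a dict: "clock": time; "qpos": joint angles; "joint_vel": joint speeds; "joint_efforts": joint torques, N m; "ee_pos": TCP position; "eef_rot": TCP orientation; "contact_force": force on the tool from outside, world axes, zero at the start; "torque": the same for the moment, N m; "grip_width": finger opening in m; "grasp_force": force on a finger pad.
Only numpy, scipy, OpenCV 4.12 (cv2) and the standard library are available. Lean on these libraries where they do the work, as an engineer would, in place of code of your own. Each camera call takes 0.05 s, during which the arm holds its last target. There are 200 camera calls.

## Working session

There is one attempt and no reset: what is moved stays moved. The work goes in short steps, Python scripts to look and compute and a tool call to move; the robot and the scene stay as the last step left them, time stands still between calls to the robot, and variables do not carry over. Pictures are saved under pics/ and viewed, at most 10 in all, crops included, and the job is handed in when it is done.

Besides the shell and the picture viewer there is one more tool, called after ">>>" as a command line: name --pt "numbers of a row" for each row, then --argument value for the rest. play_rows: Moves the arm, as the interface text tells. Its arguments: {"type":"object","properties":{"dp":{"type":"array"},"turn":{"type":"array"},"jaw":{"type":"array"},"squeeze":{"type":"number"}},"required":["dp","turn","jaw"]}

```bash
ls; mkdir -p pics; python3 - <<'E'
from station import r
import cv2,numpy as np
print(r.observe())
for n in("side","top"):
    s=r.snapshot(n); np.savez(f"{n}0.npz",**s)
    cv2.imwrite(f"pics/{n}0.png",s["color"][:,:,::-1]); print(n,s["K"],s["xyz"],s["rotation"],(s["range_z"]>0).mean())
E
```

```text
pics
{'clock': 0.0, 'qpos': array([ 1.02489433e+00,  3.59483176e-01,  1.51143248e+00, -3.19130167e-05,
        1.27246228e+00, -1.15104402e-01]), 'joint_vel': array([-3.08126143e-04, -1.26372741e-03,  3.17152959e-04, -5.93871595e-04,
       -1.13401440e-03, -9.21076799e-05]), 'joint_efforts': array([ 8.46772382e-04, -5.15391970e+01, -2.70727354e+01,  6.76672370e-02,
        3.50740808e-02, -1.80562402e-04]), 'ee_pos': array([0.25022155, 0.54458481, 0.22182255]), 'eef_rot': array([-6.71342334e-01, -3.06845858e+00,  2.66762267e-03]), 'contact_force': array([ 0.23752988, -0.18292505,  0.63092009]), 'torque': array([-0.02941545,  0.00982299, -0.01768059]), 'grasp_force': 0.0, 'grip_width': 0.08785736422014075}
side [[422.37156949   0.         287.06612057]
 [  0.         422.37156949 205.35610016]
 [  0.           0.           1.        ]] [ 0.41255222 -0.70056236  0.84889956] [-2.36679762  0.28109493 -0.12146405] 0.9958205782312926
top [[481.63837696   0.         277.84532101]
 [  0.         481.63837696 202.95752026]
 [  0.           0.           1.        ]] [0.40446903 0.03011642 1.51270138] [-2.11413092  2.17441387 -0.12506176] 0.9963903061224489
```

View pics/side0.png

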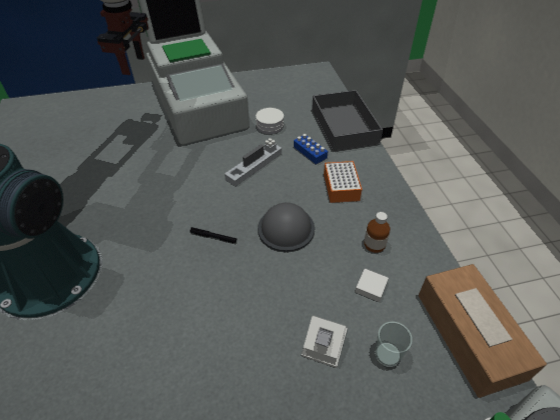

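View pics/top0.png

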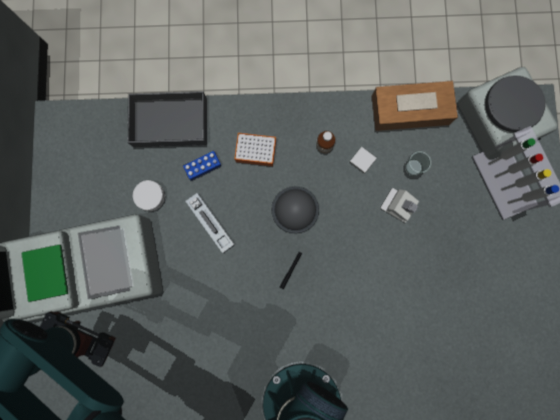

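```bash
cat > h.py <<'E'
import numpy as np, cv2
from scipy.spatial.transform import Rotation as R
def cloud(s):
    v,u=np.indices(s["range_z"].shape); z=s["range_z"]; K=s["K"]
    p=np.stack([(u-K[0,2])/K[0,0]*z,(v-K[1,2])/K[1,1]*z,z],-1)
    w=p@R.from_rotvec(s["rotation"]).as_matrix().T+s["xyz"]; w[z==0]=np.nan
    return w
def snap(n):
    from station import r
    return r.snapshot(n)
def ray(s,u,v,z):
    d=R.from_rotvec(s["rotation"]).as_matrix()@np.array([(u-s["K"][0,2])/s["K"][0,0],(v-s["K"][1,2])/s["K"][1,1],1])
    return s["xyz"]+d*(z-s["xyz"][2])/d[2]
def proj(s,p):
    c=R.from_rotvec(s["rotation"]).as_matrix().T@(np.asarray(p)-s["xyz"]); q=s["K"]@c; return q[:2]/q[2]
E
python3 - <<'E'
from h import *
np.set_printoptions(precision=4,suppress=True)
S={n:np.load(n+"0.npz") for n in("side","top")}; C={n:cloud(S[n]) for n in S}
T=C["top"]
for u,v in[(60,380),(300,300),(250,350),(400,300)]: print("table z",T[v,u])
for n,(u0,v0,u1,v1) in dict(carrier=(180,188,240,258),holder=(375,180,425,228),dome=(268,180,325,238)).items():
    p=T[v0:v1,u0:u1].reshape(-1,3); p=p[p[:,2]>.006]; print(n,len(p),p.min(0),p.max(0))
for n in S:
    p=C[n].reshape(-1,3)
    # dome: sphere fit
    c0=np.nanmean(T[195:225,280:310].reshape(-1,3),0)[:2]
    q=p[(np.hypot(*(p[:,:2]-c0).T)<.06)&(p[:,2]>.025)]
    A=np.c_[2*q,np.ones(len(q))]; x=np.linalg.lstsq(A,(q**2).sum(1),rcond=None)[0]
    print(n,"dome",x[:3],np.sqrt(x[3]+x[:3]@x[:3]),q[:,2].max())
    c0=np.nanmean(T[215:230,205:216].reshape(-1,3),0)[:2]
    q=p[(np.hypot(*(p[:,:2]-c0).T)<.125)]
    for lo,hi in((.018,.030),(.052,.066)):
        k=q[(q[:,2]>lo)&(q[:,2]<hi)]; b=cv2.minAreaRect((k[:,:2]*1000).astype(np.float32)); print(n,"carrier",lo,len(k),b,np.median(k[:,2]))
# crops
for n,(u0,v0,u1,v1) in dict(side=(290,305,370,370),top=(370,175,435,230)).items():
    cv2.imwrite(f"pics/hold_{n}.png",cv2.resize(S[n]["color"][v0:v1,u0:u1,::-1],None,fx=6,fy=6,interpolation=cv2.INTER_CUBIC))
a=cv2.imread("pics/hold_side.png");b=cv2.imread("pics/hold_top.png")
h=max(a.shape[0],b.shape[0]); f=lambda i:cv2.copyMakeBorder(i,0,h-i.shape[0],0,0,0)
cv2.imwrite("pics/hold.png",cv2.resize(np.hstack([f(a),f(b)]),None,fx=.9,fy=.9))
u=[cv2.resize(S["top"]["color"][188:258,180:240,::-1],None,fx=6,fy=6,interpolation=2),cv2.resize(S["side"]["color"][130:190,218:290,::-1],None,fx=5,fy=5,interpolation=2)]
h=420; cv2.imwrite("pics/carr.png",np.hstack([f(u[0]),f(u[1])]))
E
```

```text
table z [0.2291 0.413  0.6863]
table z [ 0.3041 -0.0071  0.0011]
table z [ 0.1582  0.1501 -0.0007]
table z [ 0.2962 -0.3139  0.0005]
carrier 941 [0.4448 0.1755 0.006 ] [0.6601 0.3623 0.0671]
holder 820 [ 0.5198 -0.4093  0.006 ] [ 0.6655 -0.2488  0.0925]
dome 1733 [ 0.4959 -0.0922  0.006 ] [0.6775 0.0855 0.0805]
side dome [ 0.5861 -0.0002  0.0122] 0.06292139814675797 0.07880010658687109
side carrier 0.018 470 ((552.6070556640625, 266.0177917480469), (203.42733764648438, 51.68507766723633), 33.66584014892578) 0.02350079232717822
side carrier 0.052 136 ((572.072265625, 277.0425720214844), (123.92471313476562, 24.329574584960938), 38.200721740722656) 0.05767308709255503
top dome [0.5859 0.0005 0.0129] 0.062275587019505675 0.08045466496097142
top carrier 0.018 576 ((552.1306762695312, 269.0223388671875), (201.16925048828125, 44.22361373901367), 34.65284729003906) 0.023357620450411343
top carrier 0.052 128 ((568.621337890625, 283.6391906738281), (124.3480224609375, 23.256765365600586), 31.130252838134766) 0.05782384461900347
```

View pics/hold.png

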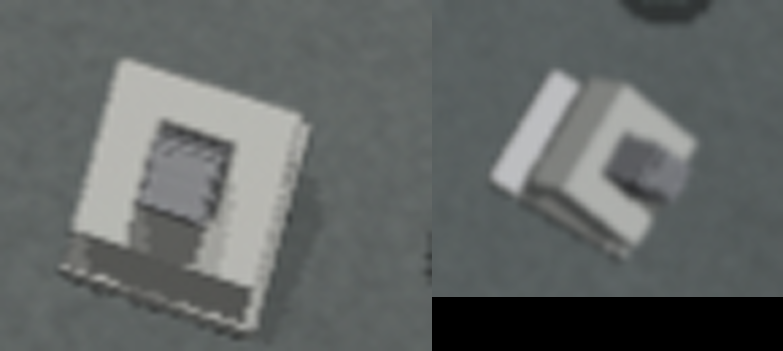

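View pics/carr.png

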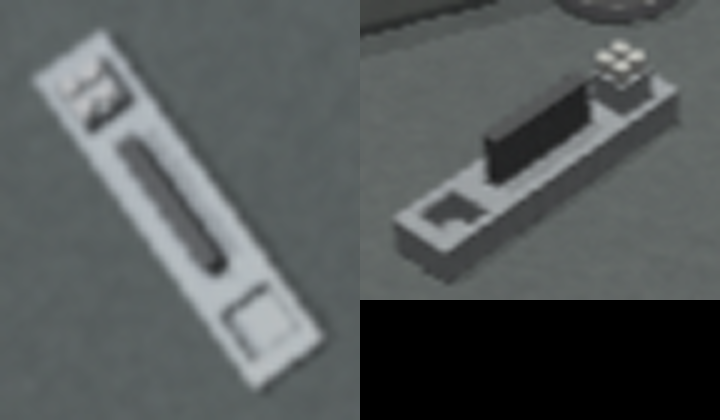

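```bash
cat > m.py <<'E'
from h import *
np.set_printoptions(precision=4,suppress=True)
def planerect(s,mask,P0,n,ex,ey):
    c=max(cv2.findContours(mask.astype(np.uint8),cv2.RETR_EXTERNAL,cv2.CHAIN_APPROX_NONE)[0],key=cv2.contourArea)[:,0]
    D=R.from_rotvec(s["rotation"]).as_matrix(); 
    d=np.c_[(c[:,0]-s["K"][0,2])/s["K"][0,0],(c[:,1]-s["K"][1,2])/s["K"][1,1],np.ones(len(c))]@D.T
    w=s["xyz"]+d*(((P0-s["xyz"])@n)/(d@n))[:,None]
    q=np.c_[(w-P0)@ex,(w-P0)@ey]*1000
    b=cv2.minAreaRect(q.astype(np.float32)); return b,P0+ex*b[0][0]/1000+ey*b[0][1]/1000
def window(s,u0,v0,u1,v1):
    m=np.zeros(s["color"].shape[:2],bool); m[v0:v1,u0:u1]=1; return m
if __name__=="__main__":
    S={n:np.load(n+"0.npz") for n in("side","top")}; S={n:dict(S[n]) for n in S}
    for n,w in dict(side=(222,135,288,188),top=(182,190,238,256)).items():
        s=S[n]; g=s["color"].min(2); C=cloud(s)
        m=window(s,*w)&(g>115)&(abs(C[...,2]-.024)<.012)
        print(n,m.sum(),planerect(s,m,np.array([.55,.27,.024]),np.array([0,0,1.]),np.array([1,0,0.]),np.array([0,1.,0])))
    s=S["side"]; C=cloud(s); g=s["color"].min(2)
    m=window(s,298,308,350,368)&(g>160); p=C[m]; 
    n0=np.array([-.5*.5,-.5*.87,.866])
    P0=np.nanmedian(p,0)
    for _ in range(3):
        k=p[abs((p-P0)@n0)<.006]; P0=k.mean(0); n0=np.linalg.svd(k-P0,full_matrices=False)[2][2]; n0*=np.sign(n0[2])
    print("plane",m.sum(),len(k),P0,n0,np.degrees(np.arccos(n0[2])),np.degrees(np.arctan2(n0[1],n0[0])))
    az=np.arctan2(n0[1],n0[0]); n=np.array([.5*np.cos(az),.5*np.sin(az),.866]); ey=np.array([-np.sin(az),np.cos(az),0]); ex=np.cross(ey,n)
    print("face rect",planerect(s,m,P0,n,ex,ey))
    # block: gray, upper part
    for nm,w in dict(side=(308,320,340,358),top=(385,180,430,225)).items():
        s=S[nm]; C=cloud(s); g=s["color"].min(2)
        m=window(s,*w)&(((C-P0)@n)>.018); q=C[m]; print(nm,"block pts",len(q),((q-P0)@n).max())
        d=(q-P0)@n; t=q[(d>.026)]; print(" top pts",len(t),np.median(t,0),t.mean(0),np.median(d[d>.026]))
        print(" y range",np.percentile((q-P0)@ey,[2,98]),"x range",np.percentile((q-P0)@ex,[2,98]))
    p=cloud(S["top"])[178:230,372:430].reshape(-1,3); 
    print("highest",p[np.nanargmax(p[:,2])])
    k=p[(p[:,2]>.006)&(p[:,2]<.014)]; print("base rect",cv2.minAreaRect((k[:,:2]*1000).astype(np.float32)))
E
python3 m.py
```

```text
side 285 (((1.9130630493164062, -1.8390579223632812), (199.78829956054688, 42.31849670410156), 34.461639404296875), array([0.5519, 0.2682, 0.024 ]))
top 603 (((1.163482666015625, -2.0152664184570312), (200.6798858642578, 44.485111236572266), 34.758094787597656), array([0.5512, 0.268 , 0.024 ]))
plane 708 697 [ 0.5853 -0.3333  0.0583] [-0.2726 -0.4226  0.8643] 30.192638314677875 -122.8252636731835
face rect (((4.479164123535156, 0.7345504760742188), (69.78761291503906, 62.525901794433594), 89.88063049316406), array([ 0.5838, -0.337 ,  0.056 ]))
side block pts 194 0.035928729969623416
 top pts 172 [ 0.5746 -0.3524  0.0827] [ 0.5746 -0.3519  0.0823] 0.031908631150200886
 y range [-0.0114  0.0133] x range [-0.0062  0.0194]
top block pts 85 0.03728068214815308
 top pts 60 [ 0.5739 -0.348   0.0844] [ 0.5743 -0.3482  0.0837] 0.03136994589775771
 y range [-0.0131  0.0109] x range [-0.0092  0.0172]
highest [ 0.5747 -0.3418  0.0925]
base rect ((594.5087890625, -329.0865478515625), (175.45040893554688, 161.76284790039062), 88.28050231933594)
```

>>> play_rows --pt "0.013 -0.0357 0" --pt "0.013 -0.0357 0" --pt "0.013 -0.0357 0" --pt "0.013 -0.0357 0" --pt "0.013 -0.0357 0" --turn '[-0.0685, -0.0685, -0.0685, -0.0685, -0.0685]' --jaw '[0.3, 0.3, 0.3, 0.3, 0.3]'

```text
clock: 0.6
ee_pos: [0.3155, 0.3651, 0.2223]
eef_rot: [-1.188, -2.908, 0.001]
contact_force: [-1.2, 0.2, 0.0]
grip_width: 0.0573
grasp_force: 0.0
```

>>> play_rows --pt "0.013 -0.0357 0" --pt "0.013 -0.0357 0" --pt "0.013 -0.0357 0" --pt "0.013 -0.0357 0" --pt "0.013 -0.0357 0" --turn '[-0.0685, -0.0685, -0.0685, -0.0685, -0.0685]' --jaw '[0.3, 0.3, 0.3, 0.3, 0.3]'

```text
clock: 1.1
ee_pos: [0.3805, 0.1866, 0.2225]
eef_rot: [-1.666, -2.663, 0.0]
contact_force: [1.2, 0.5, 0.2]
grip_width: 0.0568
grasp_force: 0.0
```

>>> play_rows --pt "0.013 -0.0357 0" --pt "0.013 -0.0357 0" --pt "0.013 -0.0357 0" --pt "0.013 -0.0357 0" --pt "0.013 -0.0357 0" --turn '[-0.0685, -0.0685, -0.0685, -0.0685, -0.0685]' --jaw '[0.3, 0.3, 0.3, 0.3, 0.3]'

```text
clock: 1.6
ee_pos: [0.4455, 0.0081, 0.2225]
eef_rot: [-2.096, -2.339, 0.0]
contact_force: [0.7, 0.1, 0.2]
grip_width: 0.057
grasp_force: 0.0
```

>>> play_rows --pt "0.013 -0.0357 0" --pt "0.013 -0.0357 0" --pt "0.013 -0.0357 0" --pt "0.013 -0.0357 0" --pt "0.013 -0.0357 0" --turn '[-0.0685, -0.0685, -0.0685, -0.0685, -0.0685]' --jaw '[0.3, 0.3, 0.3, 0.3, 0.3]'

```text
clock: 2.1
ee_pos: [0.5106, -0.1703, 0.2223]
eef_rot: [-2.464, -1.947, 0.0]
contact_force: [-0.8, 0.1, 0.9]
grip_width: 0.0568
grasp_force: 0.0
```

>>> play_rows --pt "0.013 -0.0357 0" --pt "0.013 -0.0357 0" --pt "0.013 -0.0357 0" --pt "0.013 -0.0357 0" --pt "0.013 -0.0357 0" --turn '[-0.0685, -0.0685, -0.0685, -0.0685, -0.0685]' --jaw '[0.3, 0.3, 0.3, 0.3, 0.3]'

```text
clock: 2.6
ee_pos: [0.5756, -0.3487, 0.222]
eef_rot: [-2.76, -1.499, 0.001]
contact_force: [0.1, 0.9, -0.5]
grip_width: 0.0572
grasp_force: 0.0
```

>>> play_rows --pt "0 0 0" --pt "0 0 0" --turn '[0, 0]' --jaw '[0.3, 0.3]'

```text
clock: 2.8
ee_pos: [0.5751, -0.3476, 0.2216]
eef_rot: [-2.757, -1.502, 0.001]
contact_force: [0.8, 0.5, -0.5]
grip_width: 0.057
grasp_force: 0.0
```

>>> play_rows --pt "0.0022 0.0005 -0.04" --pt "0 0 -0.04" --pt "0 0 -0.04" --pt "0 0 -0.025" --pt "0 0 -0.013" --turn '[0, 0, 0, 0, 0]' --jaw '[0.3, 0.3, 0.3, 0.3, 0.3]'

```text
clock: 3.3
ee_pos: [0.5756, -0.3438, 0.062]
eef_rot: [-2.752, -1.504, 0.003]
contact_force: [-0.2, -0.1, 0.3]
grip_width: 0.0571
grasp_force: 0.0
```

>>> play_rows --pt "0 0 -0.006" --pt "0 0 0" --pt "0 0 0" --pt "0 0 0" --pt "0 0 0" --turn '[0, 0, 0, 0, 0]' --jaw '[0.3, -1, -1, -1, -1]' --squeeze 20

```text
clock: 3.8
ee_pos: [0.5783, -0.3473, 0.0599]
eef_rot: [2.757, 1.503, 0.001]
contact_force: [-0.5, 0.7, 1.0]
grip_width: 0.0289
grasp_force: 0.6
```

>>> play_rows --pt "0 0 0" --pt "0 0 0" --turn '[0, 0]' --jaw '[-1, -1]'

```text
clock: 4.0
ee_pos: [0.5774, -0.3467, 0.0596]
eef_rot: [-2.758, -1.503, 0.0]
contact_force: [-3.3, 2.0, 6.8]
grip_width: 0.0262
grasp_force: 20.0
```

>>> play_rows --pt "-0.0011 -0.0017 0.0035" --pt "-0.0022 -0.0034 0.0069" --pt "-0.0022 -0.0034 0.0069" --pt "-0.0022 -0.0034 0.0069" --pt "-0.0022 -0.0034 0.0069" --turn '[0, 0, 0, 0, 0]' --jaw '[-1, -1, -1, -1, -1]'

```text
clock: 4.5
ee_pos: [0.5677, -0.3629, 0.0905]
eef_rot: [2.758, 1.503, 0.0]
contact_force: [-0.3, 1.3, -0.5]
grip_width: 0.0254
grasp_force: 20.0
```

>>> play_rows --pt "-0.0022 -0.0034 0.0069" --pt "0 0 0.02" --pt "0 0 0" --pt "0 0 0" --turn '[0, 0, 0, 0]' --jaw '[-1, -1, -1, -1]'

```text
clock: 4.9
ee_pos: [0.5659, -0.366, 0.1171]
eef_rot: [2.757, 1.503, 0.001]
contact_force: [0.4, 0.5, -0.9]
grip_width: 0.0257
grasp_force: 20.0
```

```bash
python3 - <<'E'
from h import *
s=snap("side"); p=np.array([.566,-.365,.1]); u,v=proj(s,p).astype(int); print(u,v)
a=s["color"][v-50:v+50,u-60:u+60,::-1]; cv2.imwrite("pics/pull.png",cv2.resize(a,None,fx=6,fy=6,interpolation=2))
E
```

```text
321 341
```

View pics/pull.png

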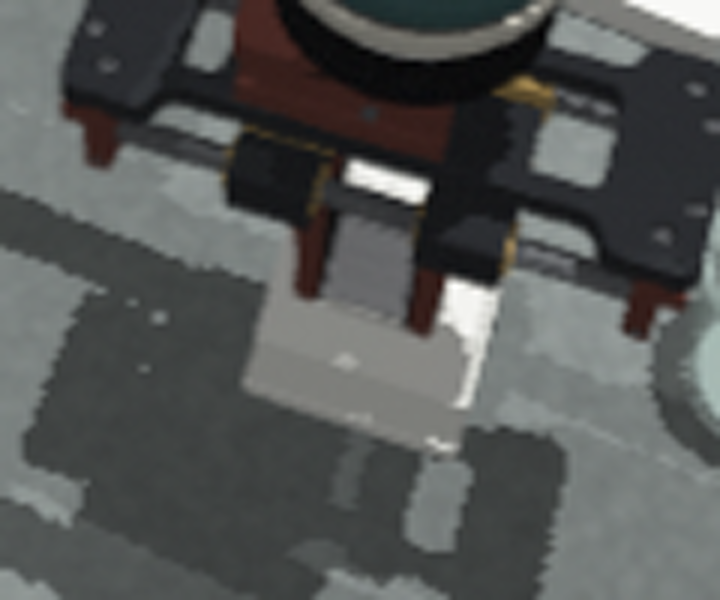

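>>> play_rows --pt "-0.0098 -0.0151 0" --pt "-0.0097 -0.0152 -0.02" --pt "0 0 -0.03" --pt "0 0 -0.02" --pt "0 0 0" --turn '[0, 0, 0, 0, 0]' --jaw '[-1, -1, -1, -1, -1]' --squeeze 8

```text
clock: 5.45
ee_pos: [0.5428, -0.3947, 0.0426]
eef_rot: [-2.753, -1.5, 0.005]
contact_force: [0.7, -0.0, -1.3]
grip_width: 0.0262
grasp_force: 8.0
```

>>> play_rows --pt "0.0033 0.005 0" --pt "0.0025 0.0038 0" --pt "0.0025 0.0038 0" --pt "0.0025 0.0038 0" --pt "0.0025 0.0038 0" --turn '[0, 0, 0, 0, 0]' --jaw '[-1, -1, -1, -1, -1]'

```text
clock: 5.95
ee_pos: [0.5598, -0.3764, 0.0476]
eef_rot: [2.756, 1.504, -0.001]
contact_force: [-3.5, -5.5, -1.5]
grip_width: 0.0257
grasp_force: 8.0
```

>>> play_rows --pt "0.0015 0.0024 0" --pt "0.0012 0.002 0" --pt "0 0 0" --pt "0 0 0" --turn '[0, 0, 0, 0]' --jaw '[-1, -1, -1, -1]'

```text
clock: 6.35
ee_pos: [0.5625, -0.3716, 0.047]
eef_rot: [2.757, 1.504, 0.0]
contact_force: [-1.8, -4.0, -1.0]
grip_width: 0.0257
grasp_force: 8.0
```

```bash
python3 - <<'E'
from h import *
s=snap("side"); p=np.array([.566,-.365,.07]); u,v=proj(s,p).astype(int); print(u,v)
a=s["color"][v-40:v+40,u-50:u+50,::-1]; cv2.imwrite("pics/piv.png",cv2.resize(a,None,fx=6,fy=6,interpolation=2))
E
```

```text
320 348
```

View pics/piv.png

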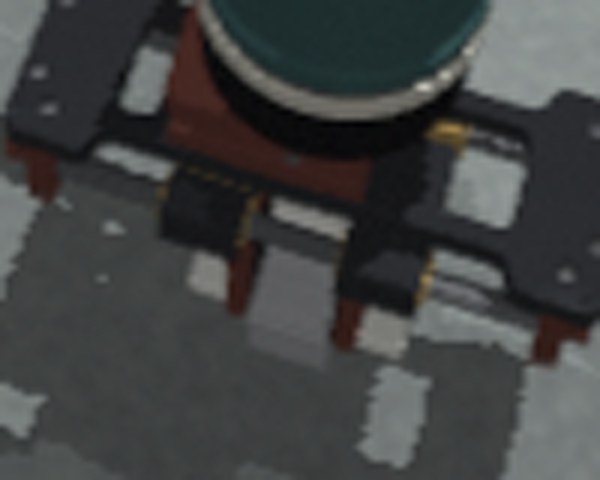

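```bash
cat > face.py <<'E'
from h import *
np.set_printoptions(precision=4,suppress=True)
s=snap("side"); C=cloud(s)
for v in range(346,372,2): print(v,C[v,319],s["color"][v,319])
h=np.array([.5417,.8406]); q=C[350:363,315:323].reshape(-1,3); c=q.mean(0); n=np.linalg.svd(q-c)[2][2]; n*=np.sign(-n[:2]@h)
print(c,n,"tilt up of face normal deg",np.degrees(np.arcsin(n[2])))
E
python3 face.py
```

```text
346 [ 0.55   -0.3921  0.1438] [43 45 45]
348 [ 0.5488 -0.396   0.1447] [48 50 52]
350 [ 0.561  -0.37    0.0757] [73 74 76]
352 [ 0.5607 -0.3719  0.0711] [94 95 97]
354 [ 0.5592 -0.3766  0.0733] [91 91 93]
356 [ 0.558  -0.3805  0.0737] [92 93 95]
358 [ 0.5574 -0.3829  0.0705] [92 92 94]
360 [ 0.5564 -0.3866  0.0704] [95 95 97]
362 [ 0.5557 -0.3893  0.0678] [90 91 92]
364 [ 0.5561 -0.3897  0.0596] [81 83 84]
366 [ 0.5588 -0.3852  0.0384] [83 84 85]
368 [ 0.5649 -0.3735 -0.0017] [71 72 73]
370 [ 0.5632 -0.3786  0.0013] [61 64 63]Traceback (most recent call last):
  File "face.py", line 5, in <module>
    h=np.array([.5417,.8406]); q=C[350:363,315:323].reshape(-1,3); c=q.mean(0); n=np.linalg.svd(q-c)[2][2]; n*=np.sign(-n[:2]@h)
                                                                                  ~~~~~~~~~~~~~^^^^^
    u, s, vh = gufunc(a, signature=signature)
               ~~~~~~^^^^^^^^^^^^^^^^^^^^^^^^
    raise LinAlgError("SVD did not converge")
numpy.linalg.LinAlgError: SVD did not converge
```

>>> play_rows --pt "0.0014 0.0021 0" --pt "0.0014 0.0021 0" --pt "0.001 0.0017 0" --pt "0 0 0" --turn '[0, 0, 0, 0]' --jaw '[-1, -1, -1, -1]'

```text
clock: 6.85
ee_pos: [0.566, -0.3657, 0.0469]
eef_rot: [2.758, 1.504, -0.001]
contact_force: [-2.9, -4.1, 1.6]
grip_width: 0.0261
grasp_force: 8.0
```

```bash
cat > face.py <<'E'
from h import *
from station import r
np.set_printoptions(precision=4,suppress=True)
import sys
az=np.radians(float(sys.argv[1])); h=np.array([np.cos(az),np.sin(az)]); G=r.observe()["ee_pos"]+[0,0,.019]; print(G)
for nm in("side",):
    s=snap(nm); C=cloud(s); D=C-G; S=D[...,:2]@h; L=D[...,:2]@[-h[1],h[0]]
    m=(abs(L)<.010)&(abs(S)<.035)&(D[...,2]>-.05)&(D[...,2]<.02)
    for a,b,z in sorted(zip(S[m]*1000,L[m]*1000,D[...,2][m]*1000)): 
        if abs(b)<4: print("%.0f %.0f %.0f"%(a,b,z),end=" | ")
    k=m&(S>-.012)&(S<.0)&(D[...,2]>-.005)
    f=np.linalg.lstsq(np.c_[S[k],np.ones(k.sum())],D[...,2][k],rcond=None)[0]; print(k.sum(),"slope deg",np.degrees(np.arctan(f[0])))
E
python3 face.py 57.2
```

```text
[ 0.566  -0.3657  0.0659]
-22 -3 -1 | -22 -1 1 | -22 3 -2 | -22 -1 -4 | -22 -2 -8 | -21 -2 -13 | -21 -3 1 | -21 -3 5 | -21 2 -13 | -21 2 -8 | -21 1 1 | -21 1 -7 | -21 0 -12 | -21 1 -3 | -21 2 -23 | -20 -2 -24 | -20 3 3 | -20 -2 7 | -20 -2 -20 | -20 1 5 | -20 -3 -10 | -20 -0 -22 | -20 2 -19 | -20 4 7 | -20 3 -2 | -20 -0 5 | -20 -4 -15 | -20 -3 -35 | -20 -1 -36 | -20 0 -18 | -20 -4 -20 | -20 -3 -40 | -20 -0 -28 | -19 2 7 | -19 -1 -0 | -19 -1 -33 | -19 1 -34 | -19 4 -31 | -19 -2 9 | -19 4 -27 | -19 2 -30 | -19 0 7 | -19 1 -40 | -19 -2 -32 | -19 3 -42 | -18 -1 -44 | -18 4 -38 | -17 1 8 | -17 -3 5 | -17 -1 7 | -16 3 4 | -16 3 7 | -15 1 6 | -15 -1 7 | -15 -3 4 | -14 4 6 | -14 -0 9 | -13 2 7 | -13 -2 5 | -13 4 9 | -12 2 9 | -12 -2 7 | -12 -4 7 | -11 3 10 | -10 -1 7 | -10 1 5 | -9 -3 6 | -9 -1 9 | -9 1 7 | -8 -3 9 | -8 3 9 | -7 2 6 | -6 -0 7 | -6 -2 8 | -6 4 8 | -5 2 7 | -4 -4 5 | -4 -2 8 | -4 0 6 | -4 3 8 | -3 1 9 | -3 -3 11 | -3 -3 6 | -2 3 9 | -2 -1 8 | -1 -1 9 | -1 1 8 | -0 -2 9 | 0 4 8 | 1 2 9 | 15 2 -21 | 32 4 -33 | 32 -2 -34 | 32 -0 -31 | 33 -2 -31 | 33 2 -35 | 34 -4 -32 | 34 2 -32 | 63 slope deg 3.7550579159775412
```

>>> play_rows --pt "-0.0082 -0.0126 0" --pt "-0.0081 -0.0126 0" --pt "0 0 -0.01" --pt "0 0 -0.007" --pt "0 0 -0.002" --turn '[0, 0, 0, 0, 0]' --jaw '[-1, -1, -1, -1, -1]'

```text
clock: 7.4
ee_pos: [0.5488, -0.3896, 0.0262]
eef_rot: [-2.756, -1.502, 0.001]
contact_force: [-1.1, 1.8, 6.5]
grip_width: 0.0257
grasp_force: 8.0
```

>>> play_rows --pt "0 0 -0.002" --pt "0 0 -0.001" --pt "0 0 0" --turn '[0, 0, 0]' --jaw '[-1, -1, -1]'

```text
clock: 7.7
ee_pos: [0.5494, -0.3888, 0.0249]
eef_rot: [-2.756, -1.503, -0.0]
contact_force: [-3.2, 3.6, 5.4]
grip_width: 0.026
grasp_force: 8.0
```

```bash
python3 face.py 57.2
```

```text
[ 0.5494 -0.3888  0.0439]
-35 4 -43 | -35 -1 -45 | -34 -2 -44 | -34 2 -44 | -34 -0 -43 | -33 0 -41 | -32 -4 -43 | -32 -2 -45 | -32 2 -46 | -31 -1 -42 | -31 -3 -43 | -29 3 -46 | -29 1 -46 | -29 3 -43 | -29 -3 -43 | -28 1 -43 | -28 -1 -46 | -27 -0 -44 | -27 -2 -43 | -27 4 -44 | -26 2 -45 | -25 0 -46 | -25 -2 -44 | -24 3 -44 | -24 -3 -46 | -23 -1 -44 | -23 1 -46 | -23 -3 -43 | -22 3 -44 | -22 2 1 | -21 -2 -1 | -21 1 -45 | -21 -2 -41 | -21 3 -16 | -21 -0 -43 | -21 -0 1 | -21 4 -3 | -21 -2 -28 | -21 -0 -4 | -21 1 -16 | -21 -1 -14 | -21 -3 -22 | -20 2 -7 | -20 4 1 | -20 4 -44 | -20 2 2 | -20 -3 -18 | -20 3 -14 | -20 0 -31 | -20 2 -33 | -20 -3 -14 | -20 -2 0 | -20 1 -22 | -20 1 -13 | -20 -1 -20 | -20 2 -39 | -20 0 3 | -20 -3 -29 | -20 -4 0 | -20 3 -30 | -20 -2 -41 | -20 -1 -27 | -20 -2 -11 | -20 -4 -35 | -20 -0 -13 | -19 1 -29 | -19 0 -43 | -19 2 -45 | -19 3 -26 | -19 0 -39 | -19 4 -12 | -19 -4 -41 | -19 -1 6 | -19 1 9 | -19 3 3 | -19 -2 -38 | -19 -3 7 | -19 -1 1 | -18 -1 8 | -18 3 5 | -18 1 1 | -17 -3 -1 | -17 1 10 | -17 3 7 | -16 -2 5 | -16 2 10 | -15 -2 7 | -15 4 7 | -15 -0 5 | -15 -2 10 | -15 -4 7 | -14 0 8 | -13 3 8 | -12 1 8 | -12 -3 6 | -12 -1 7 | -11 3 7 | -11 -3 7 | -10 1 7 | -10 -0 8 | -10 -2 9 | -10 2 10 | -10 4 8 | -9 -0 10 | -8 -2 8 | -7 -1 11 | -7 1 9 | -7 -3 8 | -7 3 7 | -5 -3 8 | -5 3 7 | -5 -3 12 | -4 1 8 | -4 3 10 | -4 -1 8 | -3 -0 9 | -2 2 6 | 30 -2 -43 | 31 -4 -43 | 31 2 -43 | 31 0 -42 | 32 -1 -42 | 32 -4 -40 | 32 1 -40 | 32 3 -37 | 32 -3 -37 | 32 3 -42 | 33 1 -36 | 33 -1 -40 | 33 -1 -36 | 55 slope deg 0.7622621254292533
```

>>> play_rows --pt "0 0 0.002" --pt "0 0 0" --pt "-0.0038 -0.0059 0.0" --pt "0 0 0" --pt "0 0 0" --turn '[0, 0, 0, 0, 0]' --jaw '[-0.1, -0.1, -0.1, -0.1, -1]' --squeeze 25

```text
clock: 8.25
ee_pos: [0.5457, -0.3969, 0.0265]
eef_rot: [-2.759, -1.503, 0.0]
contact_force: [0.1, -0.2, -0.3]
grip_width: 0.0344
grasp_force: 0.0
```

>>> play_rows --pt "0 0 0" --pt "0 0 0" --pt "0 0 0" --pt "0 0 0" --turn '[0, 0, 0, 0]' --jaw '[-1, -1, -1, -1]'

```text
clock: 8.65
ee_pos: [0.5458, -0.3963, 0.0265]
eef_rot: [-2.758, -1.504, 0.0]
contact_force: [-0.3, -0.5, -0.1]
grip_width: 0.0257
grasp_force: 25.0
```

```bash
python3 face.py 57.2 | tail -c 400; python3 -c "
from station import r
o=r.observe();print(o['grip_width'],o['grasp_force'])"
```

```text
-10 -1 -10 | -10 -2 -29 | -10 -0 -36 | -10 -2 0 | -10 2 1 | -9 4 -2 | -9 0 5 | -9 -2 6 | -9 -3 8 | -8 1 8 | -8 2 7 | -8 -4 2 | -8 2 2 | -8 -2 0 | -8 0 -1 | -7 3 8 | -6 -1 5 | -6 1 6 | -6 -1 8 | -6 -3 4 | -5 3 8 | -5 -2 7 | -4 2 6 | -3 2 9 | -3 -2 7 | -2 0 4 | -2 -3 5 | -2 1 6 | 8 1 7 | 9 4 8 | 9 -0 5 | 9 -2 6 | 10 0 7 | 10 2 5 | 11 -2 7 | 12 3 7 | 13 -3 5 | 14 1 2 | 77 slope deg 40.96984109642632
0.025861842407192272 24.98290926218033
```

>>> play_rows --pt "0 0 0.02" --pt "0 0 0.04" --pt "0 0 0.04" --pt "0 0 0.035" --pt "-0.0036 0.0414 0" --turn '[0, 0, 0, 0, -0.0263]' --jaw '[-1, -1, -1, -1, -1]'

```text
clock: 9.2
ee_pos: [0.5466, -0.3618, 0.1678]
eef_rot: [2.768, 1.456, 0.007]
contact_force: [1.1, 0.5, -1.7]
grip_width: 0.0257
grasp_force: 25.0
```

>>> play_rows --pt "-0.0036 0.0414 0" --pt "-0.0036 0.0414 0" --pt "-0.0036 0.0414 0" --pt "-0.0036 0.0414 0" --pt "-0.0036 0.0414 0" --turn '[-0.0263, -0.0263, -0.0263, -0.0263, -0.0263]' --jaw '[-1, -1, -1, -1, -1]'

```text
clock: 9.7
ee_pos: [0.5238, -0.1463, 0.1616]
eef_rot: [-2.869, -1.28, -0.0]
contact_force: [0.2, -0.2, -1.0]
grip_width: 0.0258
grasp_force: 25.0
```

>>> play_rows --pt "-0.0036 0.0414 0" --pt "-0.0036 0.0414 0" --pt "-0.0036 0.0414 0" --pt "-0.0036 0.0414 0" --pt "-0.0036 0.0414 0" --turn '[-0.0263, -0.0263, -0.0263, -0.0263, -0.0263]' --jaw '[-1, -1, -1, -1, -1]'

```text
clock: 10.2
ee_pos: [0.5058, 0.0607, 0.1617]
eef_rot: [-2.947, -1.089, -0.0]
contact_force: [0.6, -0.4, -2.0]
grip_width: 0.0258
grasp_force: 25.0
```

>>> play_rows --pt "-0.0036 0.0414 0" --pt "-0.0036 0.0414 0" --pt "-0.0036 0.0414 0" --pt "-0.0036 0.0414 0" --pt "0 0 0" --turn '[-0.0263, -0.0263, -0.0263, -0.0263, 0]' --jaw '[-1, -1, -1, -1, -1]'

```text
clock: 10.7
ee_pos: [0.4913, 0.2292, 0.1618]
eef_rot: [-2.996, -0.939, -0.002]
contact_force: [0.7, -0.5, -1.0]
grip_width: 0.026
grasp_force: 25.0
```

>>> play_rows --pt "0 0 0" --pt "0 0 0" --turn '[0, 0]' --jaw '[-1, -1]'

```text
clock: 10.9
ee_pos: [0.4917, 0.2238, 0.1615]
eef_rot: [2.999, 0.934, -0.001]
contact_force: [-0.1, -0.8, -1.7]
grip_width: 0.0257
grasp_force: 25.0
```

```bash
python3 - <<'E'
from m import *
from station import r
o=r.observe(); T=o["ee_pos"]; a=np.arctan2(o["eef_rot"][1],o["eef_rot"][0]); print(T,"yaw",np.degrees(2*a)-90)
ex=np.array([np.cos(np.radians(34.65)),np.sin(np.radians(34.65)),0]); ey=np.array([-ex[1],ex[0],0])
s=snap("side"); np.savez("side1.npz",**s); C=cloud(s)
D=C-T; X=D@ex; Y=D@ey; Z=D[...,2]
m=(abs(X)<.03)&(abs(Y)<.018)&(Z>-.045)&(Z<-.003)
print(m.sum(),"X",np.percentile(X[m],[2,50,98]),"Y",np.percentile(Y[m],[2,50,98]),"Z",np.percentile(Z[m],[1,99]))
u,v=proj(s,T-[0,0,.06]).astype(int); print(u,v)
cv2.imwrite("pics/over.png",cv2.resize(s["color"][v-45:v+45,u-55:u+55,::-1],None,fx=6,fy=6,interpolation=2))
E
```

```text
[0.4917 0.2238 0.1615] yaw -55.39874052996341
85 X [-0.0135 -0.0098  0.0139] Y [-0.016  -0.0124  0.0088] Z [-0.0276 -0.0036]
234 151
```

View pics/over.png

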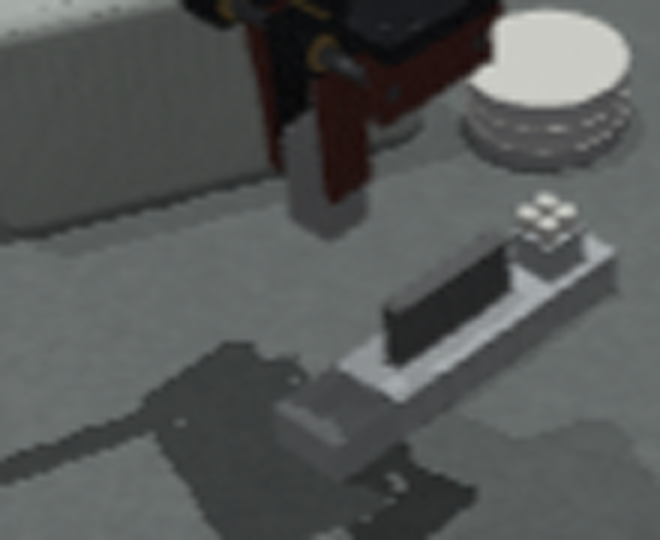

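>>> play_rows --pt "0 0.0026 -0.03" --pt "0 0 -0.04" --pt "0 0 -0.025" --pt "0 0 -0.01" --pt "0 0 0" --turn '[0, 0, 0, 0, 0]' --jaw '[-1, -1, -1, -1, -1]'

```text
clock: 11.45
ee_pos: [0.4911, 0.2259, 0.0556]
eef_rot: [-3.0, -0.932, 0.005]
contact_force: [-0.1, 0.4, -1.1]
grip_width: 0.0262
grasp_force: 25.0
```

>>> play_rows --pt "0 0 0" --turn '[0]' --jaw '[-1]'

```text
clock: 11.55
ee_pos: [0.4928, 0.2268, 0.0575]
eef_rot: [-3.0, -0.933, -0.002]
contact_force: [1.3, 0.3, -1.0]
grip_width: 0.0258
grasp_force: 25.0
```

```bash
python3 - <<'E'
from m import *
from station import r
o=r.observe(); T=o["ee_pos"]; print(T)
s=snap("side")
u,v=proj(s,T-[0,0,.03]).astype(int); print(u,v)
cv2.imwrite("pics/over2.png",cv2.resize(s["color"][v-25:v+25,u-33:u+33,::-1],None,fx=11,fy=11,interpolation=2))
E
```

```text
[0.4928 0.2268 0.0575]
236 171
```

View pics/over2.png

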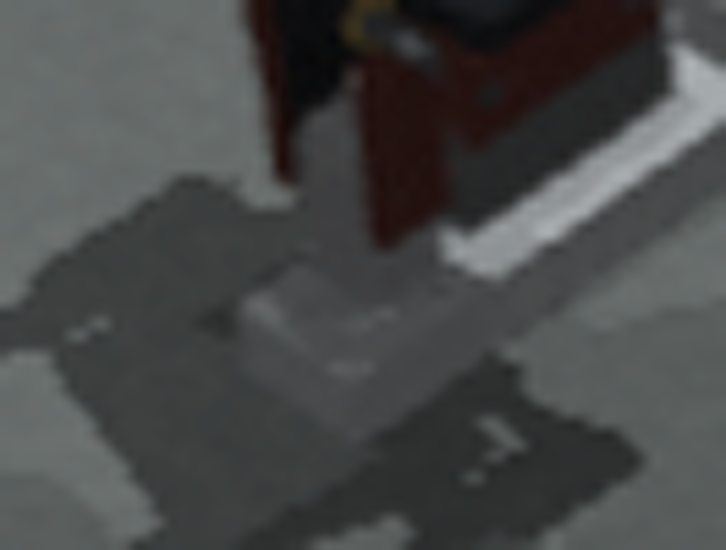

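>>> play_rows --pt "0 0 -0.004" --pt "0 0 -0.004" --pt "0 0 -0.003" --turn '[0, 0, 0]' --jaw '[-1, -1, -1]' --squeeze 12

```text
clock: 11.9
ee_pos: [0.4922, 0.2273, 0.0468]
eef_rot: [-2.999, -0.934, -0.002]
contact_force: [-3.7, -1.1, 15.1]
grip_width: 0.0256
grasp_force: 12.0
```

>>> play_rows --pt "0 0 -0.003" --pt "0 0 0" --turn '[0, 0]' --jaw '[-1, -1]'

```text
clock: 12.1
ee_pos: [0.4921, 0.2273, 0.0437]
eef_rot: [-2.999, -0.934, -0.002]
contact_force: [-2.8, -1.0, 7.7]
grip_width: 0.0261
grasp_force: 12.0
```

>>> play_rows --pt "0 0 0.003" --pt "-0.0012 -0.0009 0" --pt "0 0 -0.003" --pt "0 0 -0.002" --pt "0 0 0" --turn '[0, 0, 0, 0, 0]' --jaw '[-1, -1, -1, -1, -1]'

```text
clock: 12.6
ee_pos: [0.4902, 0.2261, 0.04]
eef_rot: [-2.999, -0.934, 0.002]
contact_force: [-0.3, -0.2, -1.7]
grip_width: 0.0264
grasp_force: 12.0
```

```bash
cat > ins.py <<'E'
from m import *
from station import r
o=r.observe(); T=o["ee_pos"]; print(T,o["contact_force"],o["torque"])
s=snap("side"); C=cloud(s)
ex=np.array([np.cos(np.radians(34.65)),np.sin(np.radians(34.65)),0]); ey=np.array([-ex[1],ex[0],0])
D=C-T; X=D@ex; Y=D@ey; Z=C[...,2]
m=(abs(X)<.03)&(abs(Y)<.025)&(Z>.032)&(Z<.041); print("block X",np.percentile(X[m],[3,97]),"Y",np.percentile(Y[m],[3,50]))
m=(X>-.04)&(X<.0)&(abs(Y)<.04)&(abs(Z-.024)<.004); print("rim X",np.percentile(X[m],[1,50]),"Y",np.percentile(Y[m],[2,98]))
m=(abs(X)<.02)&(abs(Y)<.012)&(Z<T[2]+.03)&(Z>T[2]+.02); print("top z",np.median(Z[m]),m.sum())
for n,w in dict(side=(222,135,288,188)).items():
    m=window(s,*w)&(abs(C[...,2]-.024)<.004)&(abs(C@ey-.5516*ey[0]-.268*ey[1])<.03)
    q=C[m]-[.5516,.268,0]; print("carrier X",np.percentile(q@ex,[1,99]),"Y",np.percentile(q@ey,[2,98]))
u,v=proj(s,T-[0,0,.01]).astype(int)
cv2.imwrite("pics/ins.png",cv2.resize(s["color"][v-30:v+30,u-40:u+40,::-1],None,fx=8,fy=8,interpolation=2))
E
python3 ins.py
```

```text
[0.4902 0.2261 0.04  ] [-0.2849 -0.1513 -1.7446] [0.0212 0.1473 0.0129]
block X [-0.0139 -0.0093] Y [-0.0175 -0.0102]
rim X [-0.0265 -0.0164] Y [-0.0239  0.0205]
top z 0.0670000523385581 27
carrier X [-0.1002  0.0984] Y [-0.0235  0.0161]
```

>>> play_rows --pt "0 0 -0.004" --pt "0 0 -0.003" --pt "0 0 -0.003" --turn '[0, 0, 0]' --jaw '[-1, -1, -1]'

```text
clock: 12.95
ee_pos: [0.4906, 0.2263, 0.0302]
eef_rot: [-2.999, -0.934, 0.0]
contact_force: [-1.6, 0.6, -0.6]
grip_width: 0.026
grasp_force: 12.0
```

>>> play_rows --pt "0 0 -0.001" --pt "0 0 -0.001" --pt "0 0 0" --turn '[0, 0, 0]' --jaw '[-1, -1, -1]'

```text
clock: 13.25
ee_pos: [0.4906, 0.2262, 0.0285]
eef_rot: [-2.999, -0.934, 0.0]
contact_force: [0.2, -0.1, -3.1]
grip_width: 0.0262
grasp_force: 12.0
```

```bash
python3 ins.py
```

```text
[0.4906 0.2262 0.0285] [ 0.2279 -0.1387 -3.1195] [0.0737 0.1796 0.0079]
block X [-0.0148  0.0065] Y [-0.0246 -0.0165]
rim X [-0.0273 -0.0191] Y [-0.0241  0.0204]
top z 0.05648544210566131 31
carrier X [-0.1003  0.0973] Y [-0.024   0.0156]
```

>>> play_rows --pt "0 0 -0.001" --pt "0 0 -0.001" --pt "0 0 0" --turn '[0, 0, 0]' --jaw '[-1, -1, -1]'

```text
clock: 13.6
ee_pos: [0.4908, 0.2263, 0.0269]
eef_rot: [-2.999, -0.934, -0.001]
contact_force: [-1.1, 0.1, 3.0]
grip_width: 0.026
grasp_force: 12.0
```

>>> play_rows --pt "0 0 0" --pt "0 0 0" --pt "0 0 0.03" --pt "0 0 0.04" --pt "0 0 0.04" --turn '[0, 0, 0, 0, 0]' --jaw '[-0.1, -0.1, -0.1, -0.1, -0.1]'

```text
clock: 14.1
ee_pos: [0.4901, 0.226, 0.1373]
eef_rot: [-3.0, -0.934, 0.002]
contact_force: [1.4, 0.8, -0.0]
grip_width: 0.0396
grasp_force: 0.0
```

>>> play_rows --pt "-0.015 0.025 0.01" --pt "-0.015 0.025 0" --pt "0 0 0" --turn '[0, 0, 0]' --jaw '[-0.1, -0.1, -0.1]'

```text
clock: 14.4
ee_pos: [0.4594, 0.2783, 0.1473]
eef_rot: [-2.997, -0.937, -0.001]
contact_force: [0.6, -0.0, 0.6]
grip_width: 0.0397
grasp_force: 0.0
```

```bash
cat > car.py <<'E'
from m import *
from station import r
o=r.observe(); print(o["clock"],o["ee_pos"])
ex=np.array([np.cos(np.radians(34.65)),np.sin(np.radians(34.65)),0]); ey=np.array([-ex[1],ex[0],0])
for n,w in dict(side=(215,130,295,195),top=(182,190,238,256)).items():
    s=snap(n); C=cloud(s); np.savez(n+"2.npz",**s)
    g=s["color"].min(2); m=window(s,*w)&(g>100)&(abs(C[...,2]-.024)<.01)
    print(n,planerect(s,m,np.array([.55,.27,.024]),np.array([0,0,1.]),np.array([1,0,0.]),np.array([0,1.,0])))
    q=C[window(s,*w)]-[.5516,.268,0]; X=q@ex; Y=q@ey; Z=q[:,2]
    for nm,x0,x1,lo in(("cw",-.095,-.05,.045),("ins",.05,.095,.040),("fin",-.045,.045,.05)):
        k=(X>x0)&(X<x1)&(abs(Y)<.025)&(Z>lo)&(Z<.075); 
        if k.sum(): print("  ",nm,k.sum(),"z med",np.median(Z[k]),"X",np.percentile(X[k],[3,97]),"Y",np.percentile(Y[k],[3,97]))
    if n=="side":
        u,v=255,160; cv2.imwrite("pics/car.png",cv2.resize(s["color"][v-35:v+35,u-45:u+45,::-1],None,fx=8,fy=8,interpolation=2))
E
python3 car.py
```

```text
14.4 [0.4594 0.2783 0.1473]
side (((7.164085388183594, -6.08587646484375), (195.9373016357422, 29.857519149780273), 34.447818756103516), array([0.5572, 0.2639, 0.024 ]))
   cw 78 z med 0.05399633586540492 X [-0.0849 -0.0608] Y [-0.0149  0.0081]
   ins 72 z med 0.049319944838223495 X [0.0593 0.0836] Y [-0.0126  0.0104]
   fin 123 z med 0.05823277806945337 X [-0.0396  0.0367] Y [-0.0082  0.0044]
top (((15.5911865234375, 7.938636779785156), (167.08273315429688, 44.58036422729492), 34.758094787597656), array([0.5656, 0.2779, 0.024 ]))
   cw 12 z med 0.0516455766186823 X [-0.0837 -0.079 ] Y [-0.0084  0.0115]
   ins 69 z med 0.04960774873837148 X [0.0607 0.0842] Y [-0.0117  0.0121]
   fin 55 z med 0.0592415980619454 X [0.0013 0.0384] Y [-0.0054  0.0059]
```

View pics/car.png

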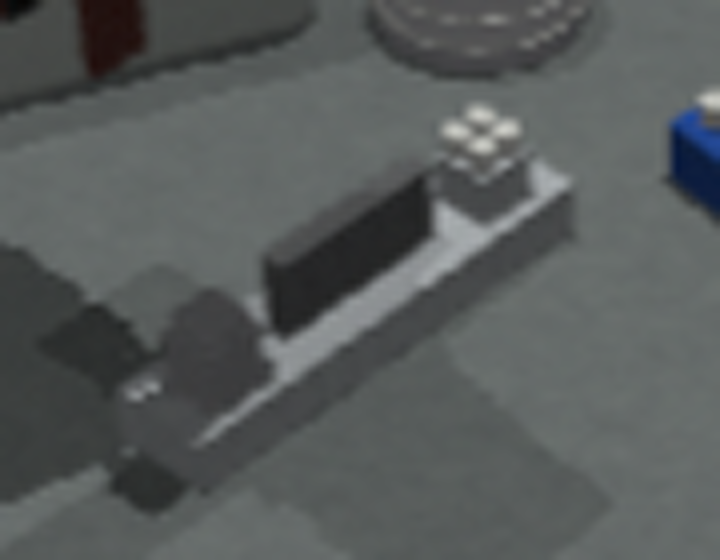

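>>> play_rows --pt "0.031 -0.0034 0" --pt "0.031 -0.0034 0" --pt "0.0302 -0.0035 -0.02" --pt "0 0 -0.045" --pt "0 0 -0.04" --turn '[0, 0, 0, 0, 0]' --jaw '[-0.1, -0.1, -0.1, -0.1, -0.1]'

```text
clock: 15.0
ee_pos: [0.555, 0.2646, 0.0401]
eef_rot: [3.0, 0.931, 0.003]
contact_force: [-0.9, -0.8, -0.1]
grip_width: 0.0395
grasp_force: 0.0
```

>>> play_rows --pt "0 0 -0.012" --pt "0 0 0" --turn '[0, 0]' --jaw '[-0.1, -0.1]'

```text
clock: 15.2
ee_pos: [0.5517, 0.2646, 0.0276]
eef_rot: [3.0, 0.933, -0.007]
contact_force: [-0.8, -0.5, 1.2]
grip_width: 0.0395
grasp_force: 0.0
```

```bash
cat > ft.py <<'E'
import numpy as np
from station import r
np.set_printoptions(precision=4,suppress=True)
A=[]
for i in range(10):
    r.snapshot("side"); o=r.observe(); A.append(np.r_[o["contact_force"],o["torque"]])
A=np.array(A); print(o["clock"],o["ee_pos"],o["grip_width"]); print(A.mean(0),A.std(0))
ex=np.array([np.cos(np.radians(34.65)),np.sin(np.radians(34.65)),0]); ey=np.array([-ex[1],ex[0],0])
print("Mex,Mey",A[:,3:].mean(0)@ex,A[:,3:].mean(0)@ey)
E
python3 ft.py
```

```text
15.7 [0.5532 0.2662 0.0305] 0.03940773378807202
[ 0.1135  0.3376  0.2079 -0.035   0.1289  0.005 ] [0.5577 0.41   0.4686 0.0275 0.0287 0.0229]
Mex,Mey 0.04448498758783065 0.12593815981218529
```

>>> play_rows --pt "-0.0014 0.002 0" --pt "0 0 0" --pt "0 0 0" --pt "0 0 0" --pt "0 0 0" --turn '[0, 0, 0, 0, 0]' --jaw '[-0.1, -1, -1, -1, -1]' --squeeze 50

```text
clock: 16.2
ee_pos: [0.5513, 0.2681, 0.0295]
eef_rot: [-2.999, -0.934, 0.0]
contact_force: [0.6, -0.6, -2.7]
grip_width: 0.012
grasp_force: 50.0
```

>>> play_rows --pt "0 0 0" --pt "0 0 0" --pt "0 0 0" --pt "0 0 0" --pt "0 0 0" --turn '[0, 0, 0, 0, 0]' --jaw '[-1, -1, -1, -1, -1]'

```text
clock: 16.7
ee_pos: [0.5513, 0.268, 0.0295]
eef_rot: [-2.999, -0.934, 0.0]
contact_force: [-1.4, 1.3, 0.2]
grip_width: 0.0117
grasp_force: 50.0
```

>>> play_rows --pt "0 0 0.005" --pt "0 0 0.01" --pt "0 0 0.015" --pt "0 0 0.015" --pt "0 0 0.015" --turn '[0, 0, 0, 0, 0]' --jaw '[-1, -1, -1, -1, -1]'

```text
clock: 17.2
ee_pos: [0.5518, 0.2679, 0.0914]
eef_rot: [2.999, 0.934, 0.001]
contact_force: [0.6, -0.3, -4.6]
grip_width: 0.0114
grasp_force: 50.0
```

>>> play_rows --pt "0 0 0" --pt "0 0 0" --pt "0 0 0" --pt "0 0 0" --pt "0 0 0" --turn '[0, 0, 0, 0, 0]' --jaw '[-1, -1, -1, -1, -1]'

```text
clock: 17.7
ee_pos: [0.5509, 0.2678, 0.0889]
eef_rot: [-2.999, -0.934, 0.002]
contact_force: [-0.3, -0.4, -4.7]
grip_width: 0.0115
grasp_force: 50.0
```

```bash
python3 ft.py; python3 ft.py; sed -i 's/(abs(C\[...,2\]-.024)<.01)/(abs(C[...,2]-.084)<.01)/' car.py; cp car.py car3.py; python3 - <<'E'
from m import *
ex=np.array([np.cos(np.radians(34.65)),np.sin(np.radians(34.65)),0]); ey=np.array([-ex[1],ex[0],0])
from station import r
T=r.observe()["ee_pos"]
for n in("side","top"):
    s=snap(n); C=cloud(s); D=C-T; X=D@ex; Y=D@ey; Z=C[...,2]-T[2]
    for nm,x0,x1 in(("-x end",-.105,-.088),("+x end",.088,.105),("mid-",-.055,-.043),("mid+",.043,.055)):
        k=(X>x0)&(X<x1)&(abs(Y)<.022)&(abs(Z+.006)<.02); 
        if k.sum(): print(n,nm,k.sum(),np.median(Z[k]))
    k=(abs(X)>.04)&(abs(Y)<.02)&(abs(Z+.006)<.008); print(n,"tilt",np.degrees(np.polyfit(X[k],Z[k],1)[0]),"ends",np.percentile(X[k],[1,99]))
    k=(abs(X+.0725)<.012)&(abs(Y)<.012)&(abs(Z-.028)<.02); print("cw top",np.median(Z[k]) if k.sum() else 0)
E
```

```text
18.2 [0.5515 0.268  0.0896] 0.01199843125973803
[-0.1298  0.0384 -4.5187 -0.0107  0.1003  0.0026] [0.4499 0.4991 0.4359 0.0255 0.0278 0.0155]
Mex,Mey 0.048229341358310716 0.08862551752778952
18.7 [0.5514 0.2679 0.0896] 0.011388915122092908
[ 0.1096  0.0749 -4.6148 -0.0056  0.111  -0.0048] [0.7908 0.3212 0.5606 0.0219 0.0336 0.0318]
Mex,Mey 0.058493815681202634 0.09452622424088698
side -x end 96 -0.008713949789211514
side +x end 14 -0.006083428085428708
side mid- 21 -0.0054999918372096585
side mid+ 19 -0.005393760521564525
side tilt 0.08667688565116147 ends [-0.6321  0.0983]
cw top 0.02531863582969536
top -x end 50 -0.006804221641640559
top mid- 24 -0.006165745635934569
top tilt -0.019297887868417487 ends [-0.6032 -0.0412]
cw top 0.02460178751368465
```

>>> play_rows --pt "0 0 0.015" --pt "0 0 0.02" --pt "0 0 0.015" --pt "0.002 -0.0138 0" --pt "0.004 -0.025 0" --turn '[0, 0, 0, 0, 0]' --jaw '[-1, -1, -1, -1, -1]'

```text
clock: 19.3
ee_pos: [0.5575, 0.2293, 0.1397]
eef_rot: [-2.998, -0.937, -0.002]
contact_force: [0.8, -1.1, -4.6]
grip_width: 0.0116
grasp_force: 50.0
```

>>> play_rows --pt "0.004 -0.025 0" --pt "0.004 -0.025 0" --pt "0.004 -0.025 0" --pt "0.004 -0.025 0" --pt "0.004 -0.025 0" --turn '[0, 0, 0, 0, 0]' --jaw '[-1, -1, -1, -1, -1]'

```text
clock: 19.8
ee_pos: [0.5768, 0.1021, 0.1386]
eef_rot: [-3.0, -0.934, 0.002]
contact_force: [0.8, -0.1, -3.8]
grip_width: 0.0117
grasp_force: 50.0
```

>>> play_rows --pt "0.004 -0.025 0" --pt "0.004 -0.025 0" --pt "0.004 -0.025 0" --pt "0.0023 -0.015 0" --pt "0.002 -0.01 0" --turn '[0, 0, 0, 0, 0]' --jaw '[-1, -1, -1, -1, -1]'

```text
clock: 20.3
ee_pos: [0.5932, 0.0025, 0.1389]
eef_rot: [-3.0, -0.932, 0.002]
contact_force: [0.4, 0.3, -3.9]
grip_width: 0.0117
grasp_force: 50.0
```

>>> play_rows --pt "0 0 0" --pt "0 0 0" --pt "0 0 0" --turn '[0, 0, 0]' --jaw '[-1, -1, -1]'

```text
clock: 20.6
ee_pos: [0.5934, 0.0052, 0.1395]
eef_rot: [-2.998, -0.935, 0.0]
contact_force: [-0.5, -0.4, -5.2]
grip_width: 0.0117
grasp_force: 50.0
```

```bash
python3 ft.py; python3 ft.py
```

```text
21.1 [0.5937 0.0043 0.1396] 0.01185073418982676
[ 0.0163  0.1445 -4.5571 -0.0348  0.1045  0.0121] [0.4442 0.6108 0.3077 0.0221 0.0318 0.0241]
Mex,Mey 0.030799967704068166 0.10568681503266815
21.6 [0.5938 0.0041 0.1396] 0.011636236441434047
[-0.252   0.0626 -4.5078 -0.029   0.1046 -0.0144] [0.4273 0.5607 0.3534 0.0301 0.0374 0.0186]
Mex,Mey 0.035593958044810595 0.10256691503259287
```

>>> play_rows --pt "-0.002 0 -0.01" --pt "0 0 -0.012" --pt "0 0 -0.008" --pt "0 0 -0.002" --pt "0 0 0" --turn '[0, 0, 0, 0, 0]' --jaw '[-1, -1, -1, -1, -1]'

```text
clock: 22.1
ee_pos: [0.5912, 0.0042, 0.1067]
eef_rot: [-2.999, -0.934, 0.002]
contact_force: [-0.5, -0.6, -4.9]
grip_width: 0.0119
grasp_force: 50.0
```

>>> play_rows --pt "0 0 -0.001" --pt "0 0 -0.001" --pt "0 0 0" --turn '[0, 0, 0]' --jaw '[-1, -1, -1]'

```text
clock: 22.4
ee_pos: [0.5919, 0.0042, 0.1058]
eef_rot: [2.999, 0.934, 0.001]
contact_force: [0.6, 1.0, -3.6]
grip_width: 0.0115
grasp_force: 50.0
```

```bash
python3 ft.py
```

```text
22.9 [0.5917 0.0042 0.1056] 0.01155128697001757
[-0.2921 -0.0788 -4.2934 -0.0267  0.1088 -0.0031] [0.3913 0.3683 0.6536 0.0418 0.0239 0.0216]
Mex,Mey 0.039909247287162455 0.10469031104654983
```

>>> play_rows --pt "0 0 -0.0005" --pt "0 0 -0.0005" --pt "0 0 0" --turn '[0, 0, 0]' --jaw '[-1, -1, -1]'

```text
clock: 23.2
ee_pos: [0.5917, 0.0042, 0.1045]
eef_rot: [-2.999, -0.934, 0.0]
contact_force: [0.3, -0.4, -4.5]
grip_width: 0.0116
grasp_force: 50.0
```

>>> play_rows --pt "0 0 -0.0003" --pt "0 0 -0.0003" --pt "0 0 0" --turn '[0, 0, 0]' --jaw '[-1, -1, -1]'

```text
clock: 23.5
ee_pos: [0.5918, 0.0041, 0.1044]
eef_rot: [-3.0, -0.934, -0.0]
contact_force: [-2.1, 0.4, -0.6]
grip_width: 0.0118
grasp_force: 50.0
```

```bash
python3 ft.py
```

```text
24.0 [0.5918 0.0042 0.1044] 0.011548315113693518
[-2.0373  0.2426  3.0762  0.0209  0.5561 -0.0109] [0.4712 0.4671 1.2363 0.0183 0.0657 0.0398]
Mex,Mey 0.3333655433124055 0.44556737335555996
```

>>> play_rows --pt "0 0 0.0003" --pt "0 0 0" --pt "0 0 0" --turn '[0, 0, 0]' --jaw '[-1, -1, -1]' --squeeze 10

```text
clock: 24.3
ee_pos: [0.5918, 0.0042, 0.1043]
eef_rot: [-2.999, -0.934, -0.0]
contact_force: [-1.8, 0.3, 3.8]
grip_width: 0.0123
grasp_force: 10.0
```

>>> play_rows --pt "0 0 0" --pt "0 0 0" --pt "0 0 0" --pt "0 0 0" --pt "0 0 0" --turn '[0, 0, 0, 0, 0]' --jaw '[-1, -1, -1, -1, -1]' --squeeze 3

```text
clock: 24.8
ee_pos: [0.5919, 0.0042, 0.1043]
eef_rot: [-2.999, -0.934, -0.0]
contact_force: [-1.5, 0.4, 1.6]
grip_width: 0.0119
grasp_force: 3.0
```

```bash
python3 ft.py; cat > tilt.py <<'E'
from m import *
from station import r
ex=np.array([np.cos(np.radians(34.65)),np.sin(np.radians(34.65)),0]); ey=np.array([-ex[1],ex[0],0])
T=np.array([.5918,.0042,.075])
for n in("side","top"):
    s=snap(n); C=cloud(s); D=C-T; X=D@ex; Y=D@ey; Z=D[...,2]
    k=(abs(X)<.098)&(abs(X)>.043)&(abs(Y)<.02)&(abs(Z-.024)<.012)&~((abs(abs(X)-.0725)<.017)&(abs(Y)<.016))
    A=np.c_[X[k],Y[k],np.ones(k.sum())]; z=Z[k]
    for _ in range(4):
        f=np.linalg.lstsq(A,z,rcond=None)[0]; e=abs(A@f-z); g=e<max(.004,np.median(e)*2); A,z=A[g],z[g]
    print(n,k.sum(),len(z),"tiltX,Y deg",np.degrees(np.arctan(f[:2])),"z0",f[2],"X range",np.percentile(A[:,0],[2,98]),"Y",np.percentile(A[:,1],[2,98]))
    for nm,x in(("cw",-.0725),("ins",.0725)):
        k=(abs(X-x)<.011)&(abs(Y)<.011)&(Z>.04)&(Z<.075)
        print("  ",nm,np.median(Z[k]) if k.sum() else 0)
    np.savez(n+"t.npz",**s)
E
python3 tilt.py
```

```text
25.3 [0.5919 0.0042 0.1043] 0.012218662980120974
[-0.5697  1.2411  1.9404  0.2417  0.2427 -0.0163] [0.454  0.2879 0.5926 0.0337 0.0295 0.0296]
Mex,Mey 0.33683565798094645 0.062203870979123825
side 101 98 tiltX,Y deg [-0.2672 -0.1305] z0 0.02340926633029943 X range [-0.0971  0.0468] Y [-0.0197  0.0194]
   cw 0.055533397404317134
   ins 0
top 104 90 tiltX,Y deg [1.856  2.2238] z0 0.02519793598985298 X range [-0.0963 -0.0436] Y [-0.0187  0.0198]
   cw 0.055410381599826655
   ins 0
```

>>> play_rows --pt "0 0 0.0005" --pt "0 0 0" --pt "0 0 0" --turn '[0, 0, 0]' --jaw '[-1, -1, -1]'

```text
clock: 25.7
ee_pos: [0.5915, 0.004, 0.1045]
eef_rot: [-2.999, -0.934, 0.001]
contact_force: [-0.5, 0.2, -2.6]
grip_width: 0.0119
grasp_force: 3.0
```

>>> play_rows --pt "0 0 0" --pt "0 0 0" --pt "0 0 0" --pt "0 0 0" --pt "0 0 0" --turn '[0, 0, 0, 0, 0]' --jaw '[-0.68, -0.64, -0.6, -0.6, -0.6]'

```text
clock: 26.2
ee_pos: [0.5918, 0.0041, 0.1049]
eef_rot: [2.999, 0.934, 0.0]
contact_force: [0.4, 0.0, 0.2]
grip_width: 0.0174
grasp_force: 0.0
```

```bash
python3 tilt.py; python3 tilt.py;python3 ft.py; python3 tilt.py
```

```text
side 100 100 tiltX,Y deg [0.7747 1.6416] z0 0.023582039400316376 X range [-0.0977  0.0459] Y [-0.0197  0.0183]
   cw 0.054094297394760696
   ins 0
top 105 81 tiltX,Y deg [1.9031 0.0953] z0 0.02416421262221387 X range [-0.0965 -0.0435] Y [-0.0187  0.0198]
   cw 0.05362265298081266
   ins 0
side 99 98 tiltX,Y deg [1.0985 1.0558] z0 0.02428673305721645 X range [-0.0975  0.0455] Y [-0.0197  0.0183]
   cw 0.05384294964987553
   ins 0
top 102 80 tiltX,Y deg [0.0453 0.971 ] z0 0.022041256234396782 X range [-0.0967 -0.0436] Y [-0.0197  0.0196]
   cw 0.05373705673428415
   ins 0
26.9 [0.5917 0.0042 0.1048] 0.017768388735088344
[-0.1482 -0.1151  0.3076 -0.0412  0.124  -0.0112] [0.2834 0.3207 0.4529 0.0288 0.0202 0.0161]
Mex,Mey 0.03667455733373396 0.12544266013661962
side 97 97 tiltX,Y deg [0.9639 1.043 ] z0 0.023762024765134542 X range [-0.0975  0.0457] Y [-0.0199  0.0191]
   cw 0.0542791049813174
   ins 0
top 101 88 tiltX,Y deg [2.5364 3.3792] z0 0.025129766805317304 X range [-0.0968 -0.0435] Y [-0.0195  0.0195]
   cw 0.05441554227670771
   ins 0
```

>>> play_rows --pt "0 0 0" --pt "0 0 0" --pt "0 0 0" --pt "0 0 0.005" --pt "0 0 0.01" --turn '[0, 0, 0, 0, 0]' --jaw '[-0.4, -0.2, 0, 0, 0]'

```text
clock: 27.5
ee_pos: [0.5911, 0.0042, 0.1197]
eef_rot: [-2.999, -0.934, 0.002]
contact_force: [0.1, 0.5, 0.1]
grip_width: 0.0437
grasp_force: 0.0
```

>>> play_rows --pt "0 0 0.02" --pt "0 0 0.03" --pt "0 0 0.04" --pt "0 0 0.04" --pt "-0.03 0 0.02" --turn '[0, 0, 0, 0, 0]' --jaw '[0, 0, 0, 0, 0]'

```text
clock: 28.0
ee_pos: [0.5663, 0.0037, 0.2748]
eef_rot: [2.996, 0.933, 0.014]
contact_force: [0.4, -0.3, -0.6]
grip_width: 0.0442
grasp_force: 0.0
```

>>> play_rows --pt "-0.04 0.02 0" --pt "-0.04 0.02 0" --pt "-0.03 0.02 0" --pt "0 0 0" --pt "0 0 0" --turn '[0, 0, 0, 0, 0]' --jaw '[0, 0, 0, 0, 0]'

```text
clock: 28.5
ee_pos: [0.4519, 0.0644, 0.271]
eef_rot: [2.998, 0.936, 0.003]
contact_force: [0.1, -0.2, 0.8]
grip_width: 0.0444
grasp_force: 0.0
```

```bash
python3 tilt.py; python3 tilt.py; python3 - <<'E'
from m import *
s=np.load("sidet.npz"); u,v=proj(s,[.59,0,.09]).astype(int)
cv2.imwrite("pics/end.png",cv2.resize(s["color"][v-45:v+45,u-60:u+60,::-1],None,fx=6,fy=6,interpolation=2))
E
```

```text
side 142 141 tiltX,Y deg [0.8603 0.0265] z0 0.02359105571238373 X range [-0.0974  0.0949] Y [-0.0195  0.0188]
   cw 0.05400620961583143
   ins 0.05380810461987019
top 216 174 tiltX,Y deg [1.1659 0.2192] z0 0.02378358809701079 X range [-0.096   0.0965] Y [-0.0192  0.0188]
   cw 0.054119961981396306
   ins 0.0531587038722265
side 146 144 tiltX,Y deg [ 0.9358 -0.0661] z0 0.023755615311156334 X range [-0.0973  0.0962] Y [-0.0197  0.0189]
   cw 0.05418941035296927
   ins 0.05355153520385504
top 212 176 tiltX,Y deg [ 1.115  -0.6951] z0 0.02354057388530068 X range [-0.0971  0.0966] Y [-0.0197  0.0189]
   cw 0.05284004562120877
   ins 0.05307963177829518
```

View pics/end.png

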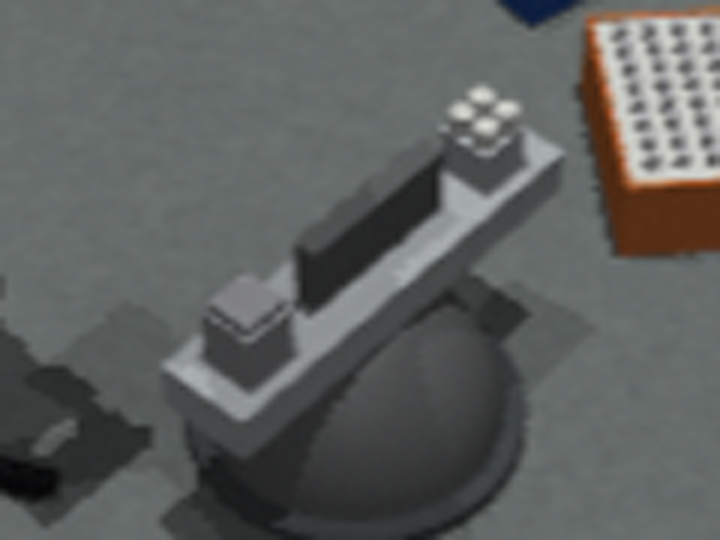

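The carrier sits on the dome by itself, tilted about 1 degree. Both blocks (counterweight at crop pixel ~(250,330), loaded insert at ~(485,150)) look fully seated.

```bash
python3 -c "
from station import r
print(r.job_done())"
```

```text
the job is handed in; nothing more can be done
None
```

I plugged the counterweight home in the empty pocket and set the carrier on the dome. It balances there by itself, tilted about 1°, with both blocks seated. I handed the job in at about 28.7 s on the robot's clock; no verdict came back.

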